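# Release the cordless screwdriver from its charging dock and set it in the ready stand

### The job

Pinch the dock's two orange side buttons together so that the blue cordless screwdriver is unlocked and springs up, then pull it straight up out of the dock and lay it bit-down in the inclined aluminium cradle of the ready stand, its bit resting on the rubber foot and its body lying snugly in the V. Set it down without banging it against the stand, let go, and leave the solder reel, the brown tin, the red pliers and the flux bottle where they are.

Things in the scene. Friction and masses are not known exactly. Their poses are not given: they have to be found in the camera images.
- dock: Fixed charging dock: upright square tower 45 x 45 mm, 135 mm high (lower part light grey, top 35 mm black) on a black foot 110 (x) x 75 (y) x 10 mm. Origin: centre of the underside, on the axis of the well; z up. The screwdriver stands in this open square well, 35 mm wide in the top 35 mm, 25 mm wide below.
- dock_pinch (a point): Point on the dock's axis midway between two orange release buttons, 122 mm above the bench. They are pads 24 mm wide (dock x), 20 mm high, on the dock's +y and -y sides: 61 mm across their outer faces at rest, 47 mm fully pressed (tower 45 mm). Both must be in at least 3 mm at once, so centre the pinch within 2 mm.
- dock_mouth (a point): Centre of the well's mouth, 135 mm above the bench. Until both buttons are in, steel pawls hold the screwdriver's yellow ring and it cannot be pulled out. Then a sprung lifter (about 6 N) in the well pushes it up 14 mm and it stays up when the buttons are let go: 20 mm of handle shows above the mouth locked, 34 mm sprung up.
- button_left (a joint): The button on the dock's +y side: travel inwards in m, 0 at rest, 0.007 fully in; spring 2 N at rest to 8 N fully in.
- button_right (a joint): The button on the dock's -y side: travel inwards in m, as the left one.
- driver: Loose cordless screwdriver, 141 mm long, about 0.14 kg, upright in the dock at the start. Origin: end of its bit, on the axis, 14 mm above the bench when locked, 28 mm when sprung up; z runs from bit to handle. Steel bit 8 mm thick, 0 to 36 mm; cone to 46 mm; blue round handle 22 mm thick, 46 to 141 mm; yellow ring 30 mm thick at 90 to 96 mm. Centre of mass near 70 mm.
- stand: Fixed ready stand: grey base plate 150 (x) x 80 (y) x 12 mm carrying the inclined cradle on a dark post. Origin: centre of the underside, z up; the cradle's upper end leans to the stand's -x, roughly towards the robot.
- cradle: Inclined aluminium cradle fixed on the stand. Origin: centre of the upper face of its rubber foot (34 x 34 mm), 36 mm above the bench, 55 mm to +x of the stand's origin: the bit's end rests here. z runs up along the cradle, 0.55 rad (32 degrees) from vertical, leaning to the stand's -x; y is level; the open side faces the cradle's +x (obliquely up, away from the robot).
- cradle_v (a point): Point on the cradle's z axis, 64 mm up from the foot, mid-way along the V: two plates 30 mm wide at 90 degrees, from 42 to 86 mm along z, faces 11 mm from the z axis, so the 22 mm handle lying in the V has its axis on the cradle's z axis and its ring and upper handle free above the V. The plates' edges stand about 4 mm to the open side of the axis.
- reel: Bystander: white solder reel 54 mm in diameter, 48 mm high, standing on the bench. Origin: centre of the underside.
- tin: Bystander: round brown tin with copper lid, 62 mm in diameter, 30 mm high. Origin: centre of the underside.
- pliers: Bystander: pliers with red handles lying flat, 135 mm long, 58 mm wide, 16 mm high; jaws to its +x. Origin: near the pivot, on the bench.
- bottle: Bystander: flux bottle 36 mm in diameter, 85 mm high, red cap. Origin: centre of the underside.

How it is judged:
On the way, in this order (a step that is already met when the one before it is completed fails the run):
1. both release buttons are in by more than 2.5 mm at the same time and the screwdriver has risen by more than 8 mm in the dock (value of joint each of button_left, button_right above 0.0025 m and z of driver in the frame of dock above 0.022 m), for 0.05 s.
2. the screwdriver is pulled up clear of the dock: the end of its bit is higher than the dock's top (135 mm) (height (world z) of driver above 0.135 m), for 0.1 s.
At the end, for the whole second after the job is handed in: The screwdriver lies released and at rest in the cradle: the end of its bit is within 7 mm of the centre of the rubber foot and its axis is within 0.10 rad (6 degrees) of the cradle's (distance between driver and cradle below 0.007 m and angle between the z axis of driver and the z axis of cradle, either way round below 0.1 rad and z of driver in the frame of cradle above -0.003 m and height (world z) of driver below 0.05 m and linear speed of driver below 0.02 m/s and contact force between the fingers and driver below 0.05 N); the robot touches nothing.
It fails at once if a bystander (reel) is moved by more than 20 mm (distance of reel from where it was at the start of the episode above 0.02 m).
It fails at once if a bystander (tin) is moved by more than 20 mm (distance of tin from where it was at the start of the episode above 0.02 m).
It fails at once if a bystander (pliers) is moved by more than 20 mm (distance of pliers from where it was at the start of the episode above 0.02 m).
It fails at once if a bystander (bottle) is moved by more than 20 mm (distance of bottle from where it was at the start of the episode above 0.02 m).
It fails at once if the screwdriver is banged against the stand: contact of more than 40 N (contact force between driver and stand above 40 N).
It also fails if it takes over 51 s, if anything falls off the work surface, if the arm or the gripper's body presses on something with over 40 N, if the wrist force passes 120 N, or if a joint passes its speed limit or range.

### The arm

A 6-joint arm with a two-finger parallel gripper is mounted at the origin on the work surface. World frame = base frame: x ahead of the robot, y to its left, z up, the work surface at z = 0. Lengths are in m, angles in rad, forces in N, time in s.
With the tool pointing down it reaches from about 0.25 to 0.775 m from the base axis. Payload 8.9 kg.
Tool frame: the origin (TCP) lies at the centre of the arm's flange, where the gripper is bolted on; the fingertips stand 173 mm ahead of it and the grasp point (between the pads) lies 155 mm ahead of it (env.tcp_to_tips is the distance from the TCP to the fingertips, in m); z points along the fingers, y is the line along which they close (so a half turn about z gives the same grasp; the last joint's range is limited). The gripper opens to 85 mm and grips with 20 to 120 N. Pads are 22 mm wide; open, the fingers measure 114 mm over their backs; the gripper's body (76 mm by 85 mm) begins 54 mm behind the grasp point. The pads swing forward as they close: fully open they stand 13 mm farther back than shut.
Start: joints at [1.16, 0.291, -0.153, 1.127, 0, 1.431], TCP at [0.141, 0.506, 0.405] pointing down, gripper open.
Joint ranges: [-2.52, 2.52], [-0.91, 1.74], [-1.3, 1.37], [-1.96, 2.02], [-1.52, 1.47], [-3.14, 3.14]. Speed limits (rad/s): [2.22, 2.22, 2.79, 3.14, 3.14, 3.14].

### API

Orientations are given as a unit quaternion [w, x, y, z].
In Python, from cell import status, optics, env gives the robot as it stands. The module is installed in compiled form; this text tells all that it offers.
- The arm moves only by the tool apply_moves, never from a script. Its argument "deltas" is a list that holds one entry, the list of rows, each a list of 7 numbers: the shift along the tool's x, y, z in units of 30 mm (1.0 is 30 mm), then the turn, a rotation vector about the tool's x, y, z in units of 8 degrees (1.0 is 8 degrees), then the opening, from 0 (shut) to 1 (fully open). In form: [[[tx, ty, tz, rx, ry, rz, grip], ...]]. A call has 1 to 10 rows; each row shifts and turns the commanded pose from where the row before left it, along the tool's axes as they then stand; what a row does not reach is not made up. A row lasts 1/10 s, in which the tool goes at most 50 mm and 8.59 degrees, less where a joint would pass 70% of its speed; a pose out of reach is approached as far as the arm can. A call is refused whole if a number of a shift passes 1 or a number of a turn 1, either way. A call with a gripper value outside its range is refused whole. The fingers move at their own pace and stop on an object; "squeeze" is the grip in N (left out, the last holds). Time passes only in rows, so rows that do not move let the fingers close. It gives the time, the measured TCP pose, the force, the opening and the grip force at its end, in the units of the state.
- status.sense(): the state, without advancing time (a new reading comes with each control period).
- optics.snapshot(name): name is "side" or "top" or "wrist"; returns (picture, depth): 384x512x3 uint8, red, green, blue; 384x512 float32, m along the optical axis (not along the pixel's ray), 0 where there is no reading.
- optics.calibration(name): a dict with "camera_matrix" (3x3 intrinsics, pixels), "k1" (the pictures are not rectified: a ray, as slopes to the right and down, at radius r is drawn at 1 + k1 r^2 times it, then the intrinsics apply), "rvec" (rotation vector, rad) and "tvec" (3), from world to camera coordinates, as OpenCV has them. Camera axes: x right, y down, z forward; pixel columns grow to the right and rows downward; lengths in m; the calibration is good to about 2 mm. A picture is of the moment at which its call begins: read the wrist's pose just before it. calibration takes no time and is no camera call; for the wrist camera it gives the pose at the moment of the call.
- env.close_job(): hands the job in; it is judged then, once.
The state is a dict: "clock": time; "joints": joint angles; "joint_vel": joint speeds; "effort": joint torques, N m; "eef_pos": TCP position; "orientation": TCP orientation; "wrist_force": force on the tool from outside, world axes, zero at the start; "moment": the same for the moment, N m; "finger_gap": finger opening in m; "finger_force": force on a finger pad.
Only numpy, scipy, OpenCV 4.12 (cv2) and the standard library are available. Lean on these libraries where they do the work, as an engineer would, in place of code of your own. Each camera call takes 0.05 s, during which the arm holds its last target. There are 200 camera calls.

## Working session

There is one attempt and no reset: what is moved stays moved. The work goes in short steps, Python scripts to look and compute and a tool call to move; the robot and the scene stay as the last step left them, time stands still between calls to the robot, and variables do not carry over. Pictures are saved under pics/ and viewed, at most 10 in all, crops included, and the job is handed in when it is done.

Besides the shell and the picture viewer there is one more tool, called after "Request:" in YAML: its name, and indented under it one key for each argument. apply_moves: Moves the arm, as the interface text tells. Its arguments: {"type":"object","properties":{"deltas":{"type":"array","items":{"type":"array","items":{"type":"array","items":{"type":"number"}}}},"squeeze":{"type":"number"}},"required":["deltas"]}

```bash
mkdir -p pics; cat > h.py <<'E'
import numpy as np, cv2
from cell import status, optics, env
from scipy.spatial.transform import Rotation as R
def cloud(name):
    c=optics.calibration(name); im,d=optics.snapshot(name)
    K=np.array(c["camera_matrix"]);h,w=d.shape
    v,u=np.mgrid[:h,:w]
    p=np.stack([u,v],-1).reshape(-1,1,2).astype(float)
    n=cv2.undistortPoints(p,K,np.array([c["k1"],0,0,0.])).reshape(h,w,2)
    X=np.dstack([n*d[...,None],d])
    Rm=cv2.Rodrigues(np.array(c["rvec"],float))[0]
    P=(X-np.array(c["tvec"]).ravel())@Rm
    P[d<=0]=np.nan
    return im,P
def rot(s): 
    q=s["orientation"]; return R.from_quat([q[1],q[2],q[3],q[0]])
E
python3 - <<'E'
from h import *
ims=[]
for n in("side","top","wrist"):
    im,P=cloud(n); np.savez(f"{n}.npz",im=im,P=P); ims.append(im)
    cv2.imwrite(f"pics/{n}0.png",im[...,::-1])
s=status.sense();print(s["clock"],s["eef_pos"],s["orientation"],s["finger_gap"])
E
```

```text
0.15 [0.14087297 0.50556455 0.40425884] [-1.34144117e-04  1.35502432e-01  9.90776874e-01 -5.08793091e-04] 0.08556022494227469
```

View pics/side0.png

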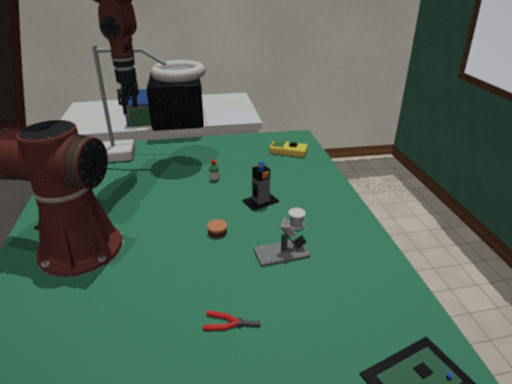

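View pics/top0.png

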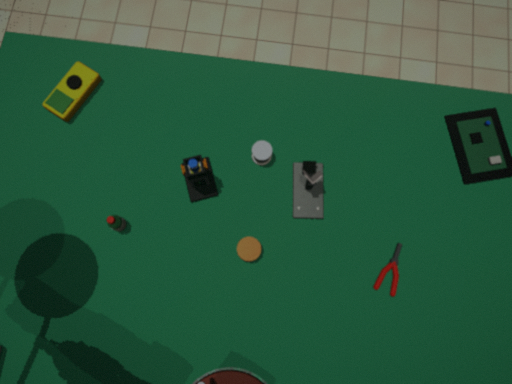

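The side view shows the dock at (262,185), the stand at (282,245) and the reel at (297,218). In the top view the dock is at (198,178) with its orange buttons at (183,168) and (206,163). The stand is at (308,190) with its foot at the far end, the reel is at (262,152), the tin at (249,249), and the bottle at (115,222).

```bash
python3 - <<'E'
from h import *
for n in("top","side","wrist"):
    z=np.load(n+".npz");im,P=z["im"],z["P"]
    hsv=cv2.cvtColor(im,cv2.COLOR_RGB2HSV);H,S,V=[hsv[...,i].astype(int) for i in range(3)]
    ok=np.isfinite(P[...,0])&(P[...,0]>.15)&(P[...,0]<.8)&(abs(P[...,1])<.5)&(P[...,2]<.3)
    M={"blue":(H>100)&(H<125)&(S>120)&(V>60)&(P[...,2]>.08),"orange":(H>5)&(H<22)&(S>150)&(P[...,2]>.07),
       "plate":(P[...,2]>.006)&(P[...,2]<.018)&(S<90),"obj>20":(P[...,2]>.02),"low":(P[...,2]>.005)&(P[...,2]<.016)}
    for k,m in M.items():
        m=(m&ok).astype(np.uint8)
        N,L,st,c=cv2.connectedComponentsWithStats(m)
        for i in range(1,N):
            if st[i,4]<(8 if k in("blue","orange") else 40):continue
            p=P[L==i]; r=cv2.minAreaRect((p[:,:2]*1000).astype(np.float32))
            print(n,k,st[i,4],c[i].round(),"med",np.median(p,0).round(4),"min",p.min(0).round(3),"max",p.max(0).round(3),"rect",np.round(r[0],1),np.round(r[1],1),round(r[2],1))
im=[np.load(n+".npz")["im"] for n in("top","side","wrist")]
a=cv2.resize(im[0][120:240,160:340],None,fx=4,fy=4,interpolation=cv2.INTER_CUBIC)
cv2.imwrite("pics/topc.png",a[...,::-1])
E
```

```text
top blue 73 [192. 163.] med [0.5838 0.1623 0.154 ] min [0.572 0.152 0.109] max [0.602 0.179 0.158] rect [586.3 163.5] [30.2 21.2] 26.8
top orange 36 [205. 164.] med [0.5906 0.1368 0.1297] min [0.582 0.13  0.113] max [0.602 0.143 0.135] rect [591.3 137. ] [21.9  9. ] 26.6
top orange 29 [183. 169.] med [0.5724 0.1854 0.1293] min [0.561 0.18  0.123] max [0.581 0.192 0.135] rect [571.7 185.3] [21.2  7.8] 23.1
top orange 9 [111. 222.] med [0.4284 0.3444 0.0816] min [0.426 0.34  0.074] max [0.436 0.355 0.083] rect [430.  346.7] [ 7.  15.7] 19.4
top plate 1253 [306. 196.] med [ 0.571  -0.1193  0.0112] min [ 0.514 -0.172  0.006] max [ 0.662 -0.079  0.018] rect [ 589.7 -126.2] [148.8  79. ] 6.3
top plate 64 [319. 168.] med [ 0.6555 -0.1501  0.0114] min [ 0.635 -0.159  0.007] max [ 0.669 -0.14   0.015] rect [ 651.4 -149.5] [34.2 16.9] 5.3
top plate 213 [197. 192.] med [0.5444 0.165  0.0091] min [0.523 0.111 0.006] max [0.59  0.201 0.016] rect [567.7 156. ] [74.8 69.1] 22.4
top plate 88 [396. 253.] med [ 0.4533 -0.3679  0.0114] min [ 0.431 -0.379  0.006] max [ 0.48  -0.353  0.017] rect [ 456.8 
[... 3029 characters left out ...]
9. 202.] med [0.5649 0.1462 0.0086] min [0.52  0.109 0.005] max [0.642 0.197 0.015] rect [581.5 161.2] [110.   75.8] 22.6
side low 41 [296. 225.] med [ 0.6659 -0.0097  0.0103] min [ 0.648 -0.016  0.005] max [0.689 0.007 0.015] rect [666.8  -6.4] [19.1 41.7] 77.5
side low 52 [217. 234.] med [ 0.4114 -0.0178  0.0111] min [ 0.385 -0.023  0.005] max [0.441 0.001 0.016] rect [412.5 -12.1] [21.9 56.1] 86.1
side low 806 [279. 253.] med [ 0.5768 -0.1367  0.0115] min [ 0.512 -0.173  0.005] max [ 0.667 -0.085  0.016] rect [ 589.3 -125.5] [149.9  83.7] 5.5
side low 482 [227. 322.] med [ 0.4009 -0.3654  0.0117] min [ 0.345 -0.38   0.005] max [ 0.48  -0.318  0.016] rect [ 415.  -358.7] [ 54.6 134.4] 75.0
```

View pics/topc.png

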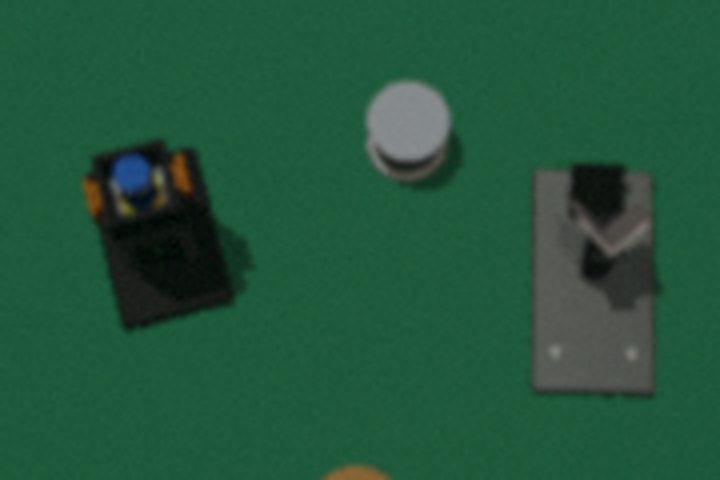

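View pics/wrist0.png

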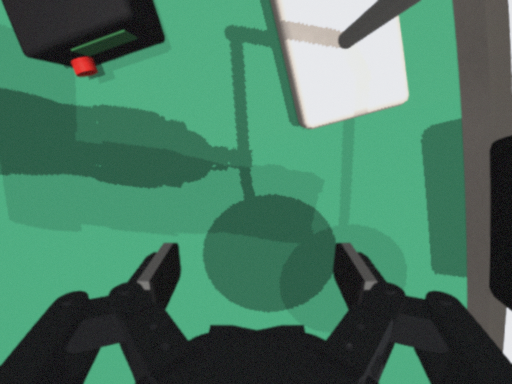

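```bash
cat >> h.py <<'E'
def to(p,yaw,tilt=0):
    """yaw: heading (rad) the 'dock/stand x' ; tool z tilted outwards by tilt; prints turn first then shift (after turn), in units"""
    s=status.sense(); T=rot(s)
    x=np.array([np.cos(yaw),np.sin(yaw),0]); y=np.array([-np.sin(yaw),np.cos(yaw),0]); up=np.array([0,0,1.])
    z=np.sin(tilt)*x-np.cos(tilt)*up
    G=R.from_matrix(np.c_[np.cross(y,z),y,z])
    d=np.array(p)-s["eef_pos"]
    print("t",round(s["clock"],2),"p",np.round(s["eef_pos"],4),"gap",s["finger_gap"],"ff",s["finger_force"],"wf",np.round(s["wrist_force"],1))
    print("turn",((T.inv()*G).as_rotvec()/np.radians(8)).round(3),"shift after",(G.inv().apply(d)/.03).round(3),"shift now-frame",(T.inv().apply(d)/.03).round(3))
E
```

Request:
apply_moves:
  deltas:
    - [[0,0,0,0,0,-0.95,1],[0,0,0,0,0,-0.95,1],[0,0,0,0,0,-0.95,1],[0,0,0,0,0,-0.95,1],[0,0,0,0,0,-0.95,1],[-0.57,-1,0,0,0,0,1],[-0.57,-1,0,0,0,0,1],[-0.57,-1,0,0,0,0,1],[-0.57,-1,0,0,0,0,1],[-0.57,-1,0,0,0,0,1]]

```text
clock: 1.15
eef_pos: [0.278, 0.3987, 0.4046]
orientation: [-0.0, -0.195, 0.981, -0.0]
wrist_force: [0.3, 0.8, -0.8]
finger_gap: 0.0851
finger_force: 0.0
```

Request:
apply_moves:
  deltas:
    - [[-0.57,-1,0,0,0,0,1],[-0.57,-1,0,0,0,0,1],[-0.57,-1,0,0,0,0,1],[-0.57,-1,0,0,0,0,1],[-0.57,-1,0,0,0,0,1],[-0.57,-1,0,0,0,0,1],[-0.57,-1,0,0,0,0,1],[-0.57,-1,0,0,0,0,1],[-0.57,-1,0,0,0,0,1],[0,0,0,0,0,0,1]]

```text
clock: 2.15
eef_pos: [0.5251, 0.2065, 0.4041]
orientation: [0.0, -0.193, 0.981, -0.0]
wrist_force: [-0.1, 0.5, 0.6]
finger_gap: 0.0853
finger_force: 0.0
```

```bash
python3 - <<'E'
from h import *
to([.581,.161,.38],np.radians(22.3)); print(status.sense()["joints"])
im,P=cloud("wrist");cv2.imwrite("pics/w1.png",im[...,::-1])
hsv=cv2.cvtColor(im,cv2.COLOR_RGB2HSV);H,S,V=[hsv[...,i].astype(int) for i in range(3)]
for k,m in {"blue":(H>100)&(H<125)&(S>120)&(P[...,2]>.14)&(P[...,2]<.165),"orange":(H>5)&(H<22)&(S>150)&(P[...,2]>.11)&(P[...,2]<.14)}.items():
    N,L,st,c=cv2.connectedComponentsWithStats(m.astype(np.uint8))
    for i in range(1,N):
        if st[i,4]>60:
            p=P[L==i];r=cv2.minAreaRect((p[:,:2]*1000).astype(np.float32));print(k,st[i,4],c[i].round(),np.median(p,0).round(4),np.round(r[0],1),np.round(r[1],1),round(r[2],1))
E
```

```text
t 2.15 p [0.5251 0.2065 0.4041] gap 0.0852989643688648 ff 0.0 wf [-0.1  0.5  0.6]
turn [-0.007  0.002 -0.009] shift after [-1.15  -2.109  0.802] shift now-frame [-1.152 -2.107  0.805]
[ 2.45310928e-01  3.65692742e-01 -4.72816148e-02  1.15739901e+00
 -9.09903076e-04 -1.42627297e-01]
blue 405 [190. 241.] [0.5809 0.1624 0.156 ] [581.4 162.6] [20.7 20.3] 20.2
orange 221 [222. 226.] [0.5685 0.1861 0.1297] [574.1 187.7] [29.9  8.3] 22.7
orange 130 [169. 228.] [0.5905 0.1373 0.1316] [591.1 138.5] [22.5  7.4] 20.9
```

View pics/w1.png

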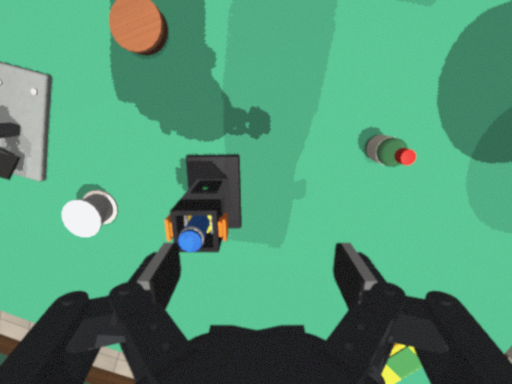

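The wrist view shows the driver's cap at (190,241) with the orange buttons at (169,228) and (222,226), which matches the dock pose.

Request:
apply_moves:
  deltas:
    - [[-0.4,-0.7,0.3,0,0,0,1],[-0.4,-0.7,0.3,0,0,0,1],[-0.35,-0.68,0.3,0,0,0,1],[0,0,0.5,0,0,0,1],[0,0,0,0,0,0,1]]

```text
clock: 2.7
eef_pos: [0.5776, 0.164, 0.3605]
orientation: [-0.002, -0.194, 0.981, 0.0]
wrist_force: [-0.8, 0.9, 0.3]
finger_gap: 0.0852
finger_force: 0.0
```

```bash
cat > look.py <<'E'
from h import *
def look(name="wrist",tag="x"):
    im,P=cloud(name);cv2.imwrite(f"pics/{tag}.png",im[...,::-1])
    hsv=cv2.cvtColor(im,cv2.COLOR_RGB2HSV);H,S,V=[hsv[...,i].astype(int) for i in range(3)]
    for k,m in {"blue":(H>100)&(H<125)&(S>120)&(P[...,2]>.14)&(P[...,2]<.2),"orange":(H>5)&(H<22)&(S>150)&(P[...,2]>.11)&(P[...,2]<.14)}.items():
        N,L,st,c=cv2.connectedComponentsWithStats(m.astype(np.uint8))
        for i in range(1,N):
            if st[i,4]>30:
                p=P[L==i];r=cv2.minAreaRect((p[:,:2]*1000).astype(np.float32));print(k,st[i,4],c[i].round(),np.median(p,0).round(4),"zmax",p[:,2].max().round(4),np.round(r[0],1),np.round(r[1],1),round(r[2],1))
E
python3 - <<'E'
from look import *
to([.581,.1618,.277],np.radians(22.3)); look(tag="w2")
E
```

```text
t 2.7 p [0.5776 0.164  0.3605] gap 0.08515395994607687 ff 0.0 wf [-0.8  0.9  0.3]
turn [ 0.008 -0.027  0.013] shift after [-0.076 -0.11   2.784] shift now-frame [-0.087 -0.113  2.783]
blue 654 [253. 230.] [0.581  0.162  0.1559] zmax 0.1579 [581.7 162.3] [20.9 21.2] 80.3
orange 250 [220. 214.] [0.5893 0.137  0.1312] zmax 0.1364 [591.3 138. ] [22.8  7.8] 20.5
orange 245 [287. 214.] [0.569  0.1857 0.1303] zmax 0.1353 [570.9 186.7] [23.1  7.5] 26.1
```

Request:
apply_moves:
  deltas:
    - [[-0.08,-0.11,0.5,0,0,0,1],[0,0,0.5,0,0,0,1],[0,0,0.5,0,0,0,1],[0,0,0.5,0,0,0,1],[0,0,0.5,0,0,0,1],[0,0,0.25,0,0,0,1],[0,0,0,0,0,0,1],[0,0,0,0,0,0,1],[0,0,0,0,0,0,1]]

```text
clock: 3.65
eef_pos: [0.582, 0.1623, 0.2812]
orientation: [0.001, -0.195, 0.981, -0.0]
wrist_force: [-0.0, 0.1, -0.5]
finger_gap: 0.0854
finger_force: 0.0
```

```bash
python3 - <<'E'
from look import *
to([.581,.162,.277],np.radians(22.3)); look(tag="w3")
E
```

```text
t 3.65 p [0.582  0.1623 0.2812] gap 0.08541703945020886 ff 0.0 wf [-0.   0.1 -0.5]
turn [-0.002  0.01   0.017] shift after [0.034 0.002 0.141] shift now-frame [0.034 0.003 0.141]
blue 226 [258. 265.] [0.5727 0.158  0.1424] zmax 0.146 [575.  159.4] [ 8.  20.6] 23.8
blue 1733 [259. 297.] [0.58   0.1616 0.1558] zmax 0.1576 [580.9 162.2] [21.4 21.8] 12.1
orange 586 [207. 260.] [0.5877 0.1363 0.1303] zmax 0.1365 [589.  137.4] [28.   7.7] 22.0
orange 588 [310. 261.] [0.5677 0.1852 0.1303] zmax 0.1362 [567.8 184.6] [31.6  8.1] 23.5
```

Request:
apply_moves:
  deltas:
    - [[0.03,0,0.1,0,0,0,1],[0,0,0,0,0,0,1],[0,0,0,0,0,0,0.75],[0,0,0,0,0,0,0.66],[0,0,0,0,0,0,0.56],[0,0,0,0,0,0,0.56],[0,0,0,0,0,0,0.56],[0,0,0,0,0,0,0.56],[0,0,0,0,0,0,0.56],[0,0,0,0,0,0,0.56]]
  squeeze: 25

```text
clock: 4.7
eef_pos: [0.5809, 0.162, 0.2778]
orientation: [0.0, -0.195, 0.981, 0.0]
wrist_force: [-1.8, 1.2, 5.7]
finger_gap: 0.0479
finger_force: 7.4
```

```bash
python3 - <<'E'
from look import *
to([.581,.162,.277],np.radians(22.3)); look(tag="w4"); look("top","t4")
E
```

```text
t 4.7 p [0.5809 0.162  0.2778] gap 0.047897400111306325 ff 7.430380135774612 wf [-1.8  1.2  5.7]
turn [0.001 0.006 0.018] shift after [-0.002 -0.001  0.028] shift now-frame [-0.002 -0.001  0.028]
blue 1186 [262. 283.] [0.5718 0.1598 0.1508] zmax 0.1602 [574.4 162.1] [ 9.4 21.6] 21.8
blue 1107 [265. 317.] [0.5733 0.1613 0.1689] zmax 0.1801 [574.  162.2] [10.8 19.8] 23.5
orange 330 [288. 266.] [0.5723 0.1754 0.129 ] zmax 0.1359 [575.6 176.7] [36.   4.6] 24.8
orange 272 [227. 267.] [0.586  0.1466 0.1287] zmax 0.1317 [592.3 149.1] [26.9  2.8] 22.6
orange 185 [211. 272.] [0.5886 0.1395 0.1323] zmax 0.1368 [588.7 139.7] [25.3  3. ] 22.5
```

Request:
apply_moves:
  deltas:
    - [[0,0,0,0,0,0,1],[0,0,0,0,0,0,1],[0,0,0,0,0,0,1],[0,0,0,0,0,0,1],[0,0,0,0,0,0,1],[0,0,-0.4,0,0,0,1],[0,0,-0.4,0,0,0,1],[0,0,-0.37,0,0,0,1],[0,0,0,0,0,0,1],[0,0,0,0,0,0,1]]

```text
clock: 5.8
eef_pos: [0.581, 0.1619, 0.3129]
orientation: [0.001, -0.194, 0.981, -0.0]
wrist_force: [1.2, -0.2, 0.2]
finger_gap: 0.0856
finger_force: 0.0
```

```bash
python3 - <<'E'
from look import *
to([.581,.162,.312],np.radians(22.3)); look(tag="w5"); look("side","s5")
E
```

```text
t 5.8 p [0.581  0.1619 0.3129] gap 0.085599091576436 ff 0.0 wf [ 1.2 -0.2  0.2]
turn [-0.002  0.008  0.016] shift after [-0.003  0.003  0.029] shift now-frame [-0.003  0.003  0.029]
blue 506 [261. 243.] [0.572  0.1593 0.1498] zmax 0.1591 [574.6 161.2] [ 9.4 21.1] 22.6
blue 1313 [262. 275.] [0.5796 0.1635 0.1692] zmax 0.1709 [580.5 164.1] [21.4 20.7] 54.9
orange 395 [216. 237.] [0.589  0.1368 0.1306] zmax 0.1367 [591.3 138.3] [23.9  7.9] 22.7
orange 393 [300. 236.] [0.5682 0.1854 0.1306] zmax 0.1363 [571.2 186. ] [22.9  7.9] 23.3
blue 314 [137.  98.] [0.1058 0.9744 0.1506] zmax 0.1964 [103.8 960. ] [110.7 337.7] 8.0
orange 45 [495.  91.] [2.1208 0.9095 0.1252] zmax 0.1397 [2118.7  932.4] [198.1  22.9] 89.8
orange 49 [265. 174.] [0.5899 0.1358 0.1254] zmax 0.1333 [590.5 137.5] [28.4 13.8] 19.7
```

View pics/w5.png

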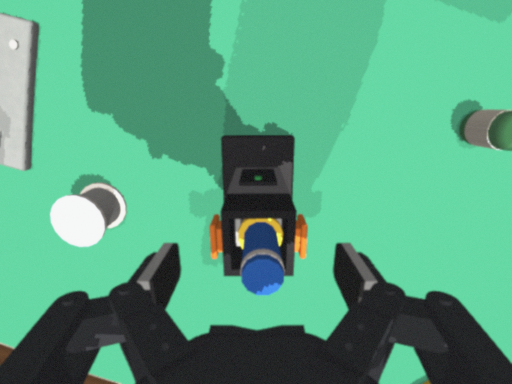

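The driver has sprung up, with its cap at (262,275), between the open pads at (160,270) and (355,270). I'll grip it now and lift.

Request:
apply_moves:
  deltas:
    - [[0,0,0,0,0,0,0.4],[0,0,0,0,0,0,0.15],[0,0,0,0,0,0,0.15],[0,0,0,0,0,0,0.15],[0,0,0,0,0,0,0.15],[0,0,0,0,0,0,0.15],[0,0,0,0,0,0,0.15],[0,0,0,0,0,0,0.15]]
  squeeze: 40

```text
clock: 6.7
eef_pos: [0.5808, 0.1619, 0.3123]
orientation: [-0.0, -0.195, 0.981, 0.0]
wrist_force: [0.1, -0.3, 0.8]
finger_gap: 0.021
finger_force: 39.1
```

Request:
apply_moves:
  deltas:
    - [[0,0,-0.3,0,0,0,0.15],[0,0,-0.5,0,0,0,0.15],[0,0,-0.5,0,0,0,0.15],[0,0,-0.5,0,0,0,0.15],[0,0,-0.5,0,0,0,0.15],[0,0,-0.5,0,0,0,0.15],[0,0,-0.5,0,0,0,0.15],[0,0,-0.5,0,0,0,0.15],[0,0,-0.5,0,0,0,0.15],[0,0,-0.5,0,0,0,0.15]]

```text
clock: 7.7
eef_pos: [0.5807, 0.1617, 0.4575]
orientation: [0.0, -0.194, 0.981, -0.0]
wrist_force: [0.8, 0.2, -1.5]
finger_gap: 0.0211
finger_force: 39.2
```

```bash
python3 - <<'E'
from look import *
to([.581,.162,.45],np.radians(22.3)); look("wrist","w6")
im,P=cloud("side");cv2.imwrite("pics/s6.png",cv2.resize(im[80:280,180:340],None,fx=3,fy=3)[...,::-1])
E
```

```text
t 7.7 p [0.5807 0.1617 0.4575] gap 0.02114352818940847 ff 39.21555519104004 wf [ 0.8  0.2 -1.5]
turn [-0.002  0.001  0.015] shift after [-0.014  0.004  0.249] shift now-frame [-0.014  0.004  0.249]
orange 112 [234. 181.] [0.5903 0.1372 0.1306] zmax 0.1344 [591.5 137.7] [22.7  6.6] 24.8
orange 108 [281. 181.] [0.5702 0.1862 0.1309] zmax 0.1335 [570.7 186.3] [22.2  5.7] 23.6
```

View pics/s6.png

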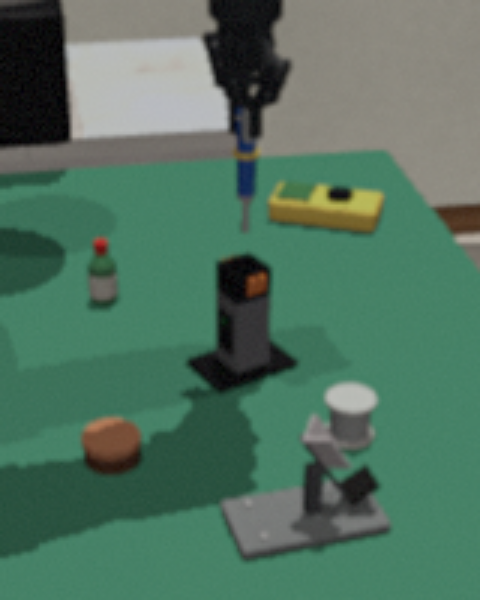

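Driver hangs vertically in the gripper, bit tip at (245,230) well above the dock. Next, refine the cradle pose from the stored clouds and plan the transfer.

```bash
python3 - <<'E'
from look import *
yaw=np.radians(6.0); c=np.array([.5894,-.126,0])
X=np.array([np.cos(yaw),np.sin(yaw),0]);Y=np.array([-np.sin(yaw),np.cos(yaw),0])
f=c+.055*X+[0,0,.036]
az=-np.sin(.55)*X+np.array([0,0,np.cos(.55)]); ax=np.cross(Y,az)
print("foot",f.round(4),"az",az.round(3))
for n in("top","side"):
    z=np.load(n+".npz");P=z["P"].reshape(-1,3);P=P[np.isfinite(P[:,0])]
    q=P-f; q=np.c_[q@ax,q@Y,q@az]
    m=(abs(q[:,0])<.03)&(abs(q[:,1])<.03)
    ft=q[m&(abs(q[:,2])<.006)]; print(n,"foot n",len(ft),ft.mean(0).round(4),ft.min(0).round(3),ft.max(0).round(3))
    v=q[m&(q[:,2]>.045)&(q[:,2]<.085)]
    # inner faces: |y| - x = const*sqrt2 ; face dist 11mm => (-x+-y)/sqrt2=.011
    for s in(1,-1):
        w=v[(s*v[:,1]>.002)]; d=(-w[:,0]+s*w[:,1])/2**.5; d=d[abs(d-.011)<.007]; print(" face",s,len(d),np.median(d).round(4) if len(d) else "",d.std().round(4))
    print(" v z range",q[m&(q[:,2]>.02)][:,2].min().round(3),q[m&(q[:,2]>.02)&(q[:,2]<.12)][:,2].max().round(3))
for d in(.09,.03): to(f+az*(.2843+d)+ax*.008,yaw,.55)
E
```

```text
foot [ 0.6441 -0.1203  0.036 ] az [-0.52  -0.055  0.853]
top foot n 164 [ 0.0004 -0.0009 -0.0013] [-0.018 -0.017 -0.006] [0.017 0.017 0.006]
 face 1 40 0.0107 0.0021
 face -1 63 0.0109 0.001
 v z range 0.023 0.089
side foot n 104 [-0.0017 -0.0005 -0.0014] [-0.02  -0.017 -0.006] [0.015 0.019 0.006]
 face 1 38 0.0123 0.0011
 face -1 87 0.0133 0.0017
 v z range 0.024 0.086
t 7.8 p [0.5811 0.1618 0.4587] gap 0.020659438593643536 ff 39.26726818084717 wf [ 0.7  0.8 -1.3]
turn [ 0.56  -3.886  2.002] shift after [ 6.156 -9.57   0.113] shift now-frame [ 7.695 -7.709  3.296]
t 7.8 p [0.5811 0.1618 0.4587] gap 0.020659438593643536 ff 39.26726818084717 wf [ 0.7  0.8 -1.3]
turn [ 0.56  -3.886  2.002] shift after [ 6.156 -9.57   2.113] shift now-frame [ 6.698 -8.002  5.005]
```

Request:
apply_moves:
  deltas:
    - [[0,0,0,0.11,-0.777,0.4,0.15],[0,0,0,0.11,-0.777,0.4,0.15],[0,0,0,0.11,-0.777,0.4,0.15],[0,0,0,0.11,-0.777,0.4,0.15],[0,0,0,0.12,-0.777,0.4,0.15],[0,0,-0.5,0,0,0,0.15],[0,0,-0.5,0,0,0,0.15],[0,0,0,0,0,0,0.15]]

```text
clock: 8.6
eef_pos: [0.5647, 0.1602, 0.4846]
orientation: [0.269, -0.051, 0.962, 0.014]
wrist_force: [0.3, -0.3, -0.3]
finger_gap: 0.0209
finger_force: 39.3
```

Request:
apply_moves:
  deltas:
    - [[0.6,-0.9,0,0,0,0,0.15],[0.6,-0.9,0,0,0,0,0.15],[0.6,-0.9,0,0,0,0,0.15],[0.6,-0.9,0,0,0,0,0.15],[0.6,-0.9,0,0,0,0,0.15],[0.6,-0.9,0,0,0,0,0.15],[0.6,-0.9,0,0,0,0,0.15],[0.6,-0.9,0,0,0,0,0.15],[0.6,-0.9,0,0,0,0,0.15],[0.6,-0.9,0,0,0,0,0.15]]

```text
clock: 9.6
eef_pos: [0.44, -0.1256, 0.3883]
orientation: [0.268, -0.051, 0.962, 0.015]
wrist_force: [0.6, -0.2, -1.5]
finger_gap: 0.0205
finger_force: 39.5
```

```bash
cat > go.py <<'E'
from look import *
yaw=np.radians(6.0); f=np.array([.6441,-.1208,.036]); L=.2843
X=np.array([np.cos(yaw),np.sin(yaw),0]);Y=np.array([-np.sin(yaw),np.cos(yaw),0])
az=-np.sin(.55)*X+np.array([0,0,np.cos(.55)]); ax=np.cross(Y,az)
def driver(name):
    "driver's blue handle / yellow ring axis in the cradle frame"
    im,P=cloud(name); hsv=cv2.cvtColor(im,cv2.COLOR_RGB2HSV);H,S,V=[hsv[...,i].astype(int) for i in range(3)]
    q=P-f;q=np.stack([q@ax,q@Y,q@az],-1)
    near=np.isfinite(q[...,0])&(np.hypot(q[...,0],q[...,1])<.06)&(q[...,2]<.27)&(q[...,2]>-.01)
    b=q[near&(H>100)&(H<125)&(S>100)]; y=q[near&(H>18)&(H<33)&(S>120)]
    print(name,"blue",len(b),"yellow",len(y),y.mean(0).round(4) if len(y) else "")
    if len(b): print(" z range",b[:,2].min().round(4),b[:,2].max().round(4)); 
    for lo in np.arange(0,.26,.02):
        w=b[(b[:,2]>lo)&(b[:,2]<lo+.02)]
        if len(w)>8: print("  z",lo.round(2),len(w),"x",w[:,0].min().round(4),w[:,0].max().round(4),"y",w[:,1].min().round(4),w[:,1].max().round(4))
    return im
E
python3 - <<'E'
from go import *
to(f+az*(L+.09)+ax*.008,yaw,.55);print(status.sense()["joints"])
E
```

```text
t 9.6 p [ 0.44   -0.1256  0.3883] gap 0.020514024629195254 ff 39.45808947086334 wf [ 0.6 -0.2 -1.5]
turn [ 0.01  -0.04   0.002] shift after [ 0.09  -0.552  1.078] shift now-frame [ 0.084 -0.554  1.078]
[-0.54371456 -0.0334389  -0.67498092  0.48048211  0.31924731 -0.57563058]
```

Line up, come down to d = 30 mm with an 8 mm offset to the open side, and check the actual bit position.

Request:
apply_moves:
  deltas:
    - [[0.04,-0.28,0,0,-0.04,0,0.15],[0.04,-0.27,0,0,0,0,0.15],[0,0,0,0,0,0,0.15],[0,0,0.3,0,0,0,0.15],[0,0,0.3,0,0,0,0.15],[0,0,0.3,0,0,0,0.15],[0,0,0,0,0,0,0.15],[0,0,0,0,0,0,0.15]]

```text
clock: 10.4
eef_pos: [0.4544, -0.1391, 0.3637]
orientation: [0.272, -0.051, 0.961, 0.015]
wrist_force: [1.0, -0.1, -1.2]
finger_gap: 0.0206
finger_force: 39.5
```

```bash
python3 - <<'E'
from go import *
to(f+az*(L+.03)+ax*.008,yaw,.55)
im=driver("side");a=cv2.resize(im[120:280,200:360],None,fx=3.5,fy=3.5,interpolation=cv2.INTER_CUBIC)
cv2.imwrite("pics/s7.png",a[...,::-1]); driver("top"); driver("wrist")
E
```

```text
t 10.4 p [ 0.4544 -0.1391  0.3637] gap 0.020624253898253946 ff 39.514381885528564 wf [ 1.  -0.1 -1.2]
turn [0.008 0.005 0.003] shift after [ 0.027 -0.056  2.157] shift now-frame [ 0.029 -0.058  2.157]
side blue 86 yellow 22 [ 0.0084 -0.0074  0.1891]
 z range 0.1434 0.2077
  z 0.14 30 x 0.0022 0.0191 y -0.0127 -0.0028
  z 0.16 42 x 0.0002 0.0192 y -0.0108 -0.0007
  z 0.18 11 x 0.0041 0.017 y -0.0099 -0.0054
top blue 104 yellow 38 [0.0191 0.0005 0.1831]
 z range 0.1175 0.2552
  z 0.14 19 x 0.0135 0.0221 y -0.0042 0.0103
  z 0.2 19 x 0.0173 0.0226 y -0.0035 0.0089
  z 0.22 53 x 0.0085 0.0223 y -0.0109 0.0089
wrist blue 2544 yellow 404 [0.0011 0.0005 0.192 ]
 z range 0.1434 0.2402
  z 0.14 146 x 0.0001 0.0065 y -0.0088 0.01
  z 0.16 158 x -0.0001 0.0063 y -0.009 0.0099
  z 0.18 121 x 0.0001 0.006 y -0.0087 0.0096
  z 0.2 541 x -0.0001 0.0085 y -0.0101 0.0109
  z 0.22 1576 x -0.0003 0.0216 y -0.0102 0.011
```

View pics/s7.png

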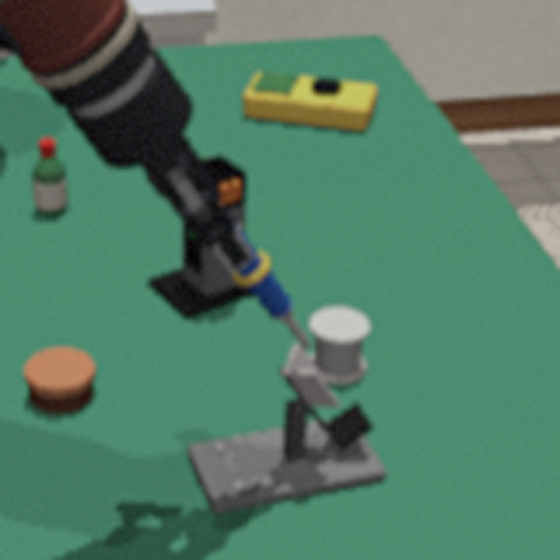

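The side view shows the driver parallel to the cradle, bit tip at (308,345), just above and on the open side of the V at (315,375). Descend along the axis, stop 5 mm above the foot.

Request:
apply_moves:
  deltas:
    - [[0.02,-0.05,0.4,0,0,0,0.15],[0,0,0.4,0,0,0,0.15],[0,0,0.4,0,0,0,0.15],[0,0,0.4,0,0,0,0.15],[0,0,0.4,0,0,0,0.15],[0,0,0.3,0,0,0,0.15],[0,0,0.3,0,0,0,0.15],[0,0,0.2,0,0,0,0.15],[0,0,0,0,0,0,0.15],[0,0,0,0,0,0,0.15]]

```text
clock: 11.55
eef_pos: [0.4977, -0.1365, 0.2924]
orientation: [0.272, -0.05, 0.961, 0.014]
wrist_force: [-0.4, 0.7, -1.0]
finger_gap: 0.0207
finger_force: 39.6
```

```bash
python3 - <<'E'
from go import *
to(f+az*(L+.002)+ax*.002,yaw,.55)
driver("wrist"); driver("top")
E
```

```text
t 11.55 p [ 0.4977 -0.1365  0.2924] gap 0.0207430620252976 ff 39.59122717380524 wf [-0.4  0.7 -1. ]
turn [0.001 0.011 0.   ] shift after [0.218 0.009 0.308] shift now-frame [0.218 0.009 0.308]
wrist blue 2538 yellow 405 [ 0.0005 -0.0012  0.108 ]
 z range 0.0597 0.2158
  z 0.06 187 x -0.0006 0.006 y -0.0106 0.0085
  z 0.08 112 x -0.0006 0.006 y -0.0106 0.008
  z 0.1 204 x -0.0005 0.0064 y -0.0106 0.0084
  z 0.12 596 x -0.001 0.0078 y -0.0117 0.0093
  z 0.14 1437 x -0.0007 0.021 y -0.0118 0.0093
top blue 92 yellow 34 [ 0.018  -0.0011  0.0974]
 z range -0.0047 0.2571
  z 0.06 17 x 0.0107 0.0216 y -0.0075 0.0086
  z 0.12 17 x 0.0153 0.0216 y -0.0127 0.0083
  z 0.14 37 x 0.012 0.0228 y -0.0129 0.0084
```

Request:
apply_moves:
  deltas:
    - [[0.05,0.02,0.1,0,0,0,0.15],[0.05,0,0.1,0,0,0,0.15],[0.05,0,0.05,0,0,0,0.15],[0.05,0,0,0,0,0,0.15],[0,0,0,0,0,0,0.15],[0,0,0,0,0,0,0.15]]

```text
clock: 12.25
eef_pos: [0.4965, -0.136, 0.2828]
orientation: [0.272, -0.05, 0.961, 0.014]
wrist_force: [0.3, -0.6, -1.5]
finger_gap: 0.0209
finger_force: 39.6
```

```bash
python3 - <<'E'
from go import *
to(f+az*L,yaw,.55)
driver("wrist")
E
```

```text
t 12.25 p [ 0.4965 -0.136   0.2828] gap 0.02087372446824302 ff 39.591132402420044 wf [ 0.3 -0.6 -1.5]
turn [ 0.     0.012 -0.   ] shift after [ 0.084 -0.01   0.123] shift now-frame [ 0.085 -0.01   0.123]
wrist blue 2340 yellow 402 [-0.0055 -0.0008  0.1005]
 z range 0.0672 0.2022
  z 0.06 77 x -0.0064 -0.0005 y -0.0039 0.0087
  z 0.08 22 x -0.0064 -0.0043 y -0.0053 0.0053
  z 0.1 401 x -0.0067 0.0017 y -0.0112 0.0098
  z 0.12 455 x -0.0067 0.0018 y -0.0112 0.0098
  z 0.14 1384 x -0.0069 0.0149 y -0.0112 0.0098
```

Request:
apply_moves:
  deltas:
    - [[0.03,0,0.03,0,0,0,0.15],[0.03,0,0.03,0,0,0,0.15],[0.02,0,0.02,0,0,0,0.15],[0,0,0,0,0,0,0.15],[0,0,0,0,0,0,0.15]]

```text
clock: 12.8
eef_pos: [0.4958, -0.136, 0.2795]
orientation: [0.272, -0.05, 0.961, 0.014]
wrist_force: [0.1, 0.6, -2.5]
finger_gap: 0.0208
finger_force: 39.5
```

```bash
python3 - <<'E'
from go import *
to(f+az*L,yaw,.55)
driver("wrist")
E
```

```text
t 12.8 p [ 0.4958 -0.136   0.2795] gap 0.02077869608615316 ff 39.49457287788391 wf [ 0.1  0.6 -2.5]
turn [0.003 0.013 0.   ] shift after [ 0.005 -0.013  0.041] shift now-frame [ 0.005 -0.013  0.041]
wrist blue 2267 yellow 398 [-0.0078 -0.0004  0.0981]
 z range 0.0729 0.1459
  z 0.06 20 x -0.0089 -0.0075 y -0.0016 0.0034
  z 0.08 10 x -0.0084 -0.0055 y -0.0072 0.0062
  z 0.1 461 x -0.0091 -0.0001 y -0.011 0.01
  z 0.12 439 x -0.009 0.008 y -0.011 0.01
  z 0.14 1337 x -0.0091 0.0125 y -0.0111 0.01
```

Request:
apply_moves:
  deltas:
    - [[0.02,-0.01,0.02,0,0,0,0.15],[0.02,0,0.03,0,0,0,0.15],[0,0,0,0,0,0,0.15],[0,0,0,0,0,0,0.15]]

```text
clock: 13.25
eef_pos: [0.4959, -0.1362, 0.2779]
orientation: [0.273, -0.051, 0.961, 0.015]
wrist_force: [3.1, 4.7, 2.0]
finger_gap: 0.0209
finger_force: 39.7
```

Request:
apply_moves:
  deltas:
    - [[0.02,0,0.02,0,0,0,0.15],[0,0,0,0,0,0,0.15],[0,0,0,0,0,0,0.15]]

```text
clock: 13.55
eef_pos: [0.4959, -0.1362, 0.2773]
orientation: [0.273, -0.051, 0.961, 0.015]
wrist_force: [3.4, 4.7, 2.1]
finger_gap: 0.0208
finger_force: 39.8
```

It's now touching the V lightly (about 6 N), so I'll open gently.

Request:
apply_moves:
  deltas:
    - [[0,0,0,0,0,0,0.28],[0,0,0,0,0,0,0.32],[0,0,0,0,0,0,0.4],[0,0,0,0,0,0,0.6],[0,0,0,0,0,0,0.8],[0,0,0,0,0,0,0.8],[0,0,0,0,0,0,0.8],[0,0,0,0,0,0,0.8]]
  squeeze: 20

```text
clock: 14.35
eef_pos: [0.4953, -0.1364, 0.2768]
orientation: [0.272, -0.05, 0.961, 0.014]
wrist_force: [-0.5, 0.2, 0.3]
finger_gap: 0.0683
finger_force: 0.0
```

```bash
python3 - <<'E'
from go import *
to(f+az*L,yaw,.55)
im=driver("wrist");cv2.imwrite("pics/w8.png",im[...,::-1])
E
```

```text
t 14.35 p [ 0.4953 -0.1364  0.2768] gap 0.06834515602446098 ff 0.0 wf [-0.5  0.2  0.3]
turn [ 0.     0.011 -0.001] shift after [-0.057 -0.    -0.028] shift now-frame [-0.057 -0.    -0.028]
wrist blue 2102 yellow 488 [-0.0067  0.001   0.095 ]
 z range 0.0966 0.2037
  z 0.08 41 x -0.0107 -0.0062 y -0.007 0.0089
  z 0.1 428 x -0.0111 -0.0044 y -0.0086 0.01
  z 0.12 512 x -0.0116 0.0107 y -0.0092 0.0113
  z 0.14 1117 x -0.0119 0.0096 y -0.0096 0.0112
```

View pics/w8.png

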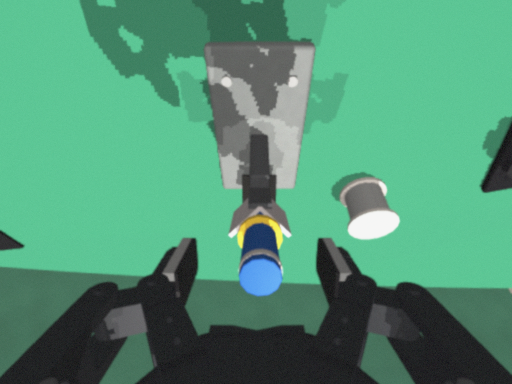

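The wrist view shows the driver lying in the V with its cap at (261,275) and ring at (259,235), and the fingers are well clear. I'll open fully, retract along the axis and check from the fixed cameras.

Request:
apply_moves:
  deltas:
    - [[0,0,0,0,0,0,1],[0,0,0,0,0,0,1],[0,0,-0.5,0,0,0,1],[0,0,-0.8,0,0,0,1],[0,0,-0.8,0,0,0,1],[0,0,-0.8,0,0,0,1],[0,0,-0.8,0,0,0,1],[0,0,-0.8,0,0,0,1],[0,0,0,0,0,0,1],[0,0,0,0,0,0,1]]

```text
clock: 15.4
eef_pos: [0.425, -0.144, 0.3919]
orientation: [0.272, -0.05, 0.961, 0.014]
wrist_force: [0.4, -0.2, -0.6]
finger_gap: 0.0855
finger_force: 0.0
```

```bash
python3 - <<'E'
from go import *
to(f+az*L,yaw,.55)
driver("top"); im=driver("side");a=cv2.resize(im[120:280,200:360],None,fx=3.5,fy=3.5,interpolation=cv2.INTER_CUBIC)
cv2.imwrite("pics/s9.png",a[...,::-1]); driver("wrist")
E
```

```text
t 15.4 p [ 0.425  -0.144   0.3919] gap 0.08550297720053868 ff 0.0 wf [ 0.4 -0.2 -0.6]
turn [-0.006  0.018 -0.001] shift after [-0.059  0.005  4.475] shift now-frame [-0.048  0.009  4.475]
top blue 137 yellow 48 [0.004  0.0036 0.0874]
 z range -0.004 0.1435
  z 0.04 17 x -0.0355 0.0124 y -0.005 0.0112
  z 0.1 15 x 0.0043 0.0111 y -0.004 0.0093
  z 0.12 61 x -0.0111 0.0111 y -0.0091 0.0116
  z 0.14 27 x -0.0103 0.0099 y -0.0085 0.0096
side blue 104 yellow 18 [ 0.0006 -0.0072  0.0939]
 z range 0.0449 0.1411
  z 0.06 12 x 0.0054 0.0108 y -0.0086 -0.0007
  z 0.1 32 x -0.008 0.0083 y -0.0106 -0.0035
  z 0.12 40 x -0.0111 0.0085 y -0.0127 0.0125
  z 0.14 10 x -0.0086 0.0062 y -0.0054 0.0082
wrist blue 436 yellow 155 [-0.0064  0.0011  0.0951]
 z range 0.1019 0.1431
  z 0.1 53 x -0.0108 -0.0071 y -0.0066 0.0085
  z 0.12 73 x -0.0112 0.0089 y -0.0099 0.0106
  z 0.14 310 x -0.0112 0.0092 y -0.009 0.0106
```

View pics/s9.png

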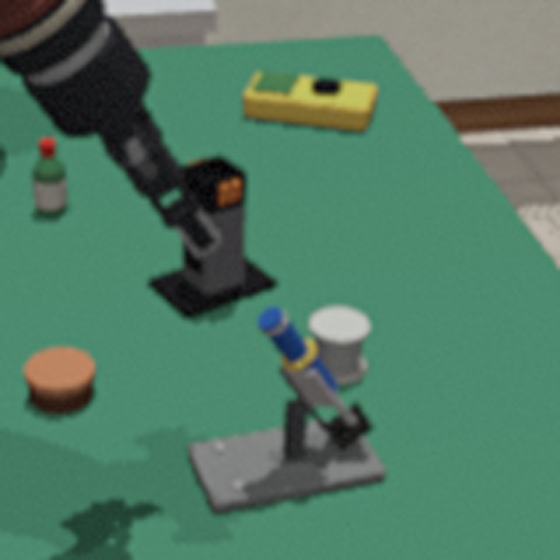

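The driver lies snugly in the V from cap (272,320) to bit (350,410) on the foot. Its axis is within about 1 mm of the cradle's and its cap end is at about 142 mm, so the bit is seated. Nothing is touching it, and I'm handing in.

```bash
python3 -c "
from cell import env
print(env.close_job())"
```

```text
the job is handed in; nothing more can be done
None
```

I unlocked the screwdriver, pulled it out of the dock, and laid it bit-down in the cradle's V with the bit on the rubber foot, then released it and handed the job in at about 15.6 s; the hand-in returned no verdict.

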